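Set the shoe stretcher to its mark with the gear slack taken up

TASK

The shoe stretcher on the bench is wound too long. With the crank knob of its handwheel, and so gently that the knob is never dragged more than 2.5 mm off centre in its sprung slot, wind the heel block back until its pointer stands at least 6 mm short of the white line on the red marker, then wind it out again in the one lengthening direction until the pointer stands on that line with the gear slack taken up, and let go of the knob. Then throw the lock lever fully over, leaving the marker and everything else on the bench where it is.

Things in the scene. Friction and masses are not known exactly. Their poses are not given: they have to be found in the camera images.
- frame: the stretcher's fixed grey base plate, 220 mm (own x) by 420 mm (own y) by 20 mm thick; origin under its centre on the bench, z up. A wooden toe form is fixed at its -y end (+x side); the heel block slides along its y: +y is longer, -y shorter (towards the toe). The forms reach 65 mm above the bench, the handwheel's top 81 mm
- axis_nominal (a point): point on the base plate, at (-42, +50, +20) mm in the frame, that lies only roughly under the handwheel's vertical axis: the drive stands in slotted feet up to 15 mm off it along x and 20 mm along y, turned anyhow. So the true circle of the knob must be felt: where the hand's path leaves it, the knob's slot spring pushes back, and the hand must give way
- knob: bare aluminium crank knob upright on the black handwheel (124 mm across, lying level): cylinder 22 mm in diameter, 40 mm tall; origin at the centre of its lower end, 85 mm above the bench. With its slot centred it runs on a circle of radius 50 mm about the wheel's true axis. It spins freely on its pin, so a gripper holding it need not turn; a pinch of 5 to 12 N is enough
- slot (a joint): displacement (m) of the knob in its short spring-centred radial slot in the wheel: 0 at rest (radius 50 mm), + outwards, - inwards, ends at 8 mm. The spring gives 1.5 N per mm, so the side force felt by the hand tells it. The knob must never be dragged more than 2.5 mm (3.7 N) off centre
- handwheel (a joint): gear slack (rad), wheel angle relative to the gear it drives. 0: taken up anticlockwise, wheel drives the heel block shorter; 0.45: taken up clockwise, drives it longer; between them the wheel turns free and the heel block stays. Seen on the wheel: the gear's white arm stands between a red stud (touched at 0) and a green stud (touched at 0.45)
- pointer (a point): outer end of the white line on the heel block's black pointer, about 34 mm above the bench on the frame's +x side; moves along the frame's y with the heel block, 12 mm per radian of driven wheel; seen from above, winding CLOCKWISE makes it longer (+y). Axes parallel to the frame's
- mark (a point): white line on the red marker (20 x 16 x 6 mm) clipped on the aluminium scale beside the pointer, 35 mm above the bench; axes parallel to the frame's. The pointer is on the mark when both have the same place along the frame's y. A push of 8 N would shift the marker: leave it alone
- heel_block: the sliding wooden heel form, 66 mm wide, about 90 mm long, top 66 mm above the bench; origin level with the pointer along y. Moved by the handwheel only, never pushed directly. Its drag takes about 5 to 6 N at the knob; inside the gear slack the wheel needs under 1 N
- lock (a joint): lock lever angle (rad): 0 leaning to the frame's -x (open), 1.0 fully over to the frame's +x (locked). Turns about a line along the frame's y through (-45, -155, +42) mm in the frame; leans 0.5 rad from upright at each end, stays where it is left, needs about 1 N at the ball
- lock_tip (a point): centre of the black ball (26 mm diameter) at the end of the lock lever's 70 mm arm; at 0 it stands at (-79, -155, +103) mm in the frame, at 1.0 at (-11, -155, +103) mm
- tree0: bystander: grey plastic shoe tree lying on the bench, 228 mm long along its own x (toe end +x, 99 mm from the origin), 68 wide, 45 high; origin on the bench under its stem
- tree1: bystander: grey plastic shoe tree lying on the bench, 228 mm long along its own x (toe end +x, 99 mm from the origin), 68 wide, 45 high; origin on the bench under its stem
- tree2: bystander: grey plastic shoe tree lying on the bench, 228 mm long along its own x (toe end +x, 99 mm from the origin), 68 wide, 45 high; origin on the bench under its stem
- tree3: bystander: grey plastic shoe tree lying on the bench, 228 mm long along its own x (toe end +x, 99 mm from the origin), 68 wide, 45 high; origin on the bench under its stem
- bell: bystander: small blue ceramic bell, 60 mm in diameter, 64 mm high; origin at the centre of its foot
- tin: bystander: closed aluminium tin, 86 mm in diameter, 53 mm high; origin at the centre of its underside
- organizer: bystander: grey plastic key organizer 85 x 30 x 19 mm, its spring clip pinching two steel keys; origin under its centre

How it is judged:
On the way, in this order (a step that is already met when the one before it is completed fails the run):
1. the heel block is wound back until its pointer is at least 5 mm short of the mark (frame's -y side) (y of pointer in the frame of mark below -0.005 m), for 0.1 s.
2. the pointer stands within 2 mm of the mark with the slack taken up in the lengthening direction (slack joint above 0.35), the knob let go and the lock still open (y of pointer in the frame of mark between -0.002 and 0.002 m and value of joint handwheel above 0.35 rad and contact force between the fingers and knob below 0.1 N and value of joint lock below 0.3 rad), for 0.2 s.
3. the lock lever is thrown fully over (above 0.85 rad) (value of joint lock above 0.85 rad), for 0.1 s.
At the end, for the whole second after the job is handed in: The pointer is within 2 mm of the mark along the frame's y and at rest, the slack is taken up in the lengthening direction (slack joint above 0.35 of 0.45 rad), and the lock lever is over (above 0.85 of 1.0 rad) (y of pointer in the frame of mark between -0.002 and 0.002 m and value of joint handwheel above 0.35 rad and value of joint lock above 0.85 rad and linear speed of heel_block below 0.002 m/s); the robot touches nothing.
It fails at once if the knob is dragged more than 2.5 mm off centre in its sprung slot (value of joint slot above 0.0025 m or value of joint slot below -0.0025 m).
It fails at once if the heel block is pushed by hand (over 3 N) (contact force between the arm and heel_block above 3 N).
It fails at once if the heel block is pushed with the fingers (over 3 N) (contact force between the fingers and heel_block above 3 N).
It fails at once if the marker is shifted by more than 2 mm (distance of mark from where it was at the start of the episode above 0.002 m).
It fails at once if a bystander is moved by more than 15 mm (distance of any of tree0, tree1, tree2, tree3, bell, tin, organizer from where it was at the start of the episode above 0.015 m).
It also fails if it takes over 72 s, if anything falls off the work surface, if the arm or the gripper's body presses on something with over 40 N, if the wrist force passes 120 N, or if a joint passes its speed limit or range.

ROBOT

A 6-joint arm with a two-finger parallel gripper is mounted at the origin on the work surface. World frame = base frame: x ahead of the robot, y to its left, z up, the work surface at z = 0. Lengths are in m, angles in rad, forces in N, time in s.
With the tool pointing down it reaches from about 0.3 to 1 m from the base axis. Payload 5.1 kg.
Tool frame: the origin (TCP) lies on the centre line of the jaws, within the pads' length; the fingertips stand 8 mm ahead of it and the grasp point (between the pads) lies 11 mm behind it; z points along the fingers, y is the direction in which the jaws open and shut (so a half turn about z gives the same grasp; the last joint's range is limited). The gripper opens to 95 mm and grips with 3 to 60 N. Pads are 20 mm wide; open, the fingers measure 119 mm over their backs; the gripper's body (75 mm by 180 mm) begins 59 mm behind the grasp point.
Start: joints at [1.076, 0.124, 1.65, -0, 1.367, -0.083], TCP at [0.26, 0.596, 0.223] pointing down, gripper open.
Joint ranges: [-2.61, 2.61], [-1.02, 2.33], [0.03, 2.71], [-1.35, 4.49], [0.32, 2.68], [-2.91, 2.91]. Speed limits (rad/s): [2.57, 2.57, 3.14, 3.14, 3.14, 3.14].

INTERFACE

Orientations are given as a 3x3 rotation matrix whose columns are the frame's x, y, z axes.
In Python, from workcell import * gives the robot as it stands.
- The arm moves only by the shell command python3 -m handwheel 'ROWS' [FORCE]. ROWS is JSON, a list of rows, each an object of numbers: "grip": the closure, from 0 (fully open) to 1 (shut); "dx", "dy", "dz": the shift along the tool's x, y, z in mm; "ax", "ay", "az": the turn, a rotation vector about the tool's x, y, z in degrees. In form: [{"grip": .., "dx": .., "dy": .., "dz": .., "ax": .., "ay": .., "az": ..}, ...]. A call has 1 to 20 rows; each row is the pose to reach, as a shift and turn from the pose commanded when the call began, along the tool's axes at that moment; what a row does not reach only later rows make up. A row lasts 1/10 s, in which the tool goes at most 50 mm and 8.59 degrees, less where a joint would pass 70% of its speed; a pose out of reach is approached as far as the arm can. A call with a gripper value outside its range is refused whole. The fingers move at their own pace and stop on an object; FORCE is the grip in N (left out, the last holds). Time passes only in rows, so rows that repeat a pose let the fingers close. It gives the time, the measured TCP pose, the force and the opening at its end, in the units of the state.
- state(): the state, without advancing time (a new reading comes with each control period).
- camera(name): name is "scene" or "top" or "wrist"; returns the picture (384x512x3 uint8, red, green, blue); there is no depth.
- calibration(name): a dict with "vfov" (degrees; the focal length in pixels is half the picture's height over the tangent of half this angle, whatever the lens; pixels are square), "cx", "cy" (the principal point, pixels), "R" (3x3) and "t" (3): a world point X has camera coordinates R X + t. Camera axes: x right, y down, z forward; pixel columns grow to the right and rows downward; lengths in m; the calibration is good to about 2 mm. A picture is of the moment at which its call begins: read the wrist's pose just before it. calibration takes no time and is no camera call; for the wrist camera it gives the pose at the moment of the call.
- close_job(): hands the job in, once; it reports no verdict.
The state is a dict: "t": time; "q": joint angles; "joint_velocities": joint speeds; "joint_torque": joint torques, N m; "ee_pos": TCP position; "eef_rot": TCP orientation; "wrist_force": force on the tool from outside, world axes, zero at the start; "ft_torque": the same for the moment, N m; "width": opening from 0.0 (shut) to 1.0 (fully open).
Only numpy, scipy, OpenCV 4.12 (cv2) and the standard library are available. Lean on these libraries where they do the work, as an engineer would, in place of code of your own. Each camera call takes 0.05 s, during which the arm holds its last target.

## Working session

There is one attempt and no reset: what is moved stays moved. The work goes in short steps, Python scripts to look and compute and a shell command to move; the robot and the scene stay as the last step left them, time stands still between calls to the robot, and variables do not carry over. Pictures are saved under pics/ and viewed, and the job is handed in when it is done.

```bash
ls; mkdir -p pics
python3 - <<'E'
from workcell import *
import cv2
s=state(); print(s)
for n in ("scene","top","wrist"):
    c=calibration(n); print(n,c)
    cv2.imwrite(f"pics/{n}0.png",camera(n)[:,:,::-1])
E
```

```text
pics
{'t': 0.0, 'q': array([ 1.07637757e+00,  1.24518551e-01,  1.65166379e+00, -2.11728826e-05,
        1.36751060e+00, -8.26151394e-02]), 'joint_velocities': array([-0.00076001, -0.00061656,  0.00047366,  0.00028759,  0.00045984,
        0.0001068 ]), 'joint_torque': array([ 9.77450618e-04, -4.17609394e+01, -3.59928024e+01,  7.74856168e-02,
        4.90812329e-02, -1.56935612e-04]), 'ee_pos': array([0.25991293, 0.59508772, 0.22138438]), 'eef_rot': array([[-9.16402038e-01,  4.00257852e-01, -9.78373502e-04],
       [ 4.00259019e-01,  9.16400165e-01, -1.85860403e-03],
       [ 1.52660782e-04, -2.09483134e-03, -9.99997794e-01]]), 'wrist_force': array([ 0.80619922, -0.551193  ,  0.30864413]), 'ft_torque': array([-0.01440341,  0.00022461,  0.04755251]), 'width': 1.0031154358879948}
scene {'vfov': 53.77376563044796, 'cx': 260.4767192617077, 'cy': 194.57280875006288, 'R': array([[-0.19734711,  0.98008006, -0.022298  ],
       [ 0.56338604,  0.09476954, -0.82074046],
       [-0.80227819, -0.17453314, -0.57086592]]), 't': array([ 0.08853707, -0.25992865,  1.74978573])}
top {'vfov': 49.62668225175688, 'cx': 255.89061155421453, 'cy': 193.40880447511276, 'R': array([[-0.01487187, -0.99985275, -0.00856162],
       [-0.9938636 ,  0.01572033, -0.10948979],
       [ 0.10960826,  0.00688076, -0.99395105]]), 't': array([0.0634085 , 0.61306737, 1.53607539])}
wrist {'vfov': 70.44076103236938, 'cx': 252.61020411531578, 'cy': 192.55978201440007, 'R': array([[ 0.40073173,  0.91619435, -0.00140826],
       [ 0.87804505, -0.38360587,  0.28615281],
       [ 0.26163137, -0.11590703, -0.95818296]]), 't': array([-0.64965109, -0.03232874,  0.39121681])}
```

View pics/scene0.png

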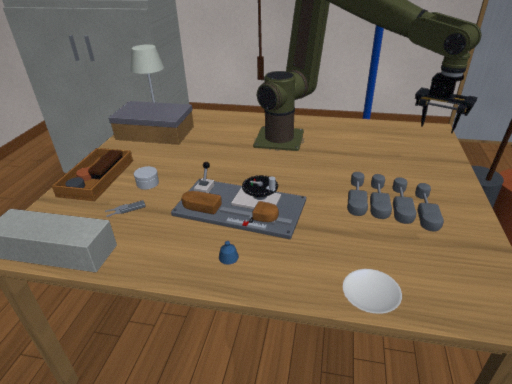

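View pics/top0.png

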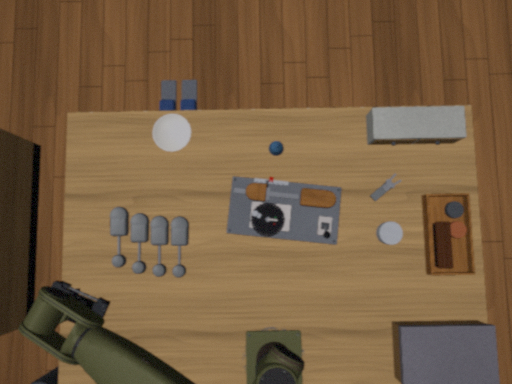

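View pics/wrist0.png

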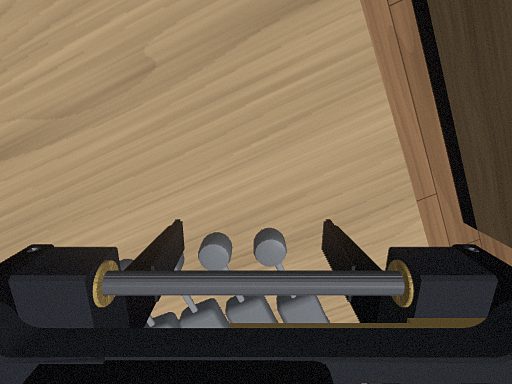

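```bash
cat > h.py <<'E'
import numpy as np, cv2
from workcell import *
def rays(name,px,c=None):
    c=c or calibration(name); f=192/np.tan(np.radians(c['vfov'])/2)
    px=np.atleast_2d(px).astype(float)
    d=np.c_[(px[:,0]-c['cx'])/f,(px[:,1]-c['cy'])/f,np.ones(len(px))]@c['R']
    return -c['R'].T@c['t'],d
def onz(name,px,z,c=None):
    o,d=rays(name,px,c); return o+d*((z-o[2])/d[:,2])[:,None]
def proj(name,X,c=None):
    c=c or calibration(name); f=192/np.tan(np.radians(c['vfov'])/2)
    p=np.atleast_2d(X)@c['R'].T+c['t']; return p[:,:2]/p[:,2:]*f+[c['cx'],c['cy']]
E
python3 - <<'E'
from h import *
a=cv2.imread('pics/top0.png')
cv2.imwrite('pics/topc.png',cv2.resize(a[165:255,215:355],None,fx=5.5,fy=5.5,interpolation=cv2.INTER_CUBIC))
a=cv2.imread('pics/scene0.png')
cv2.imwrite('pics/scenec.png',cv2.resize(a[150:245,165:320],None,fx=5,fy=5,interpolation=cv2.INTER_CUBIC))
E
```

```text
(no output)
```

View pics/topc.png

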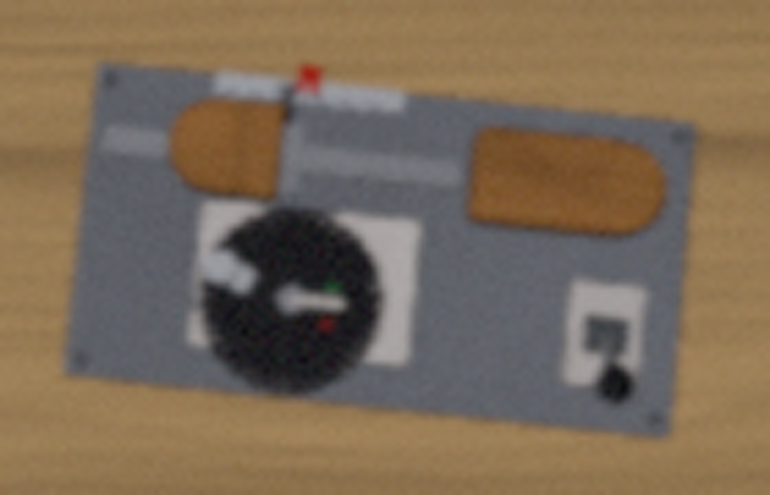

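View pics/scenec.png

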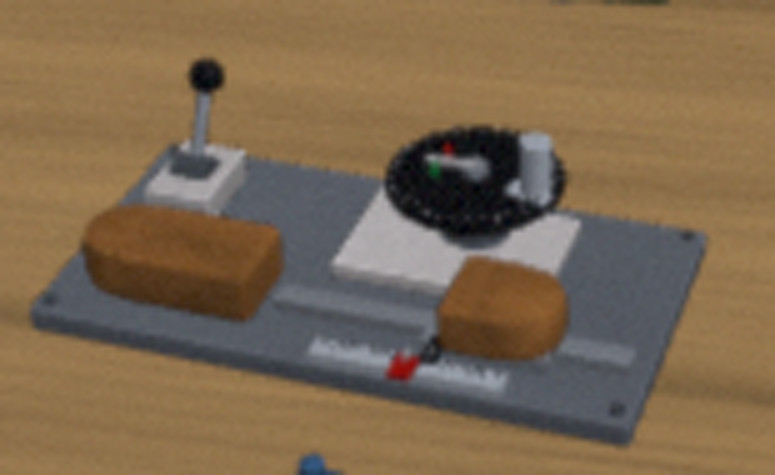

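Run:
```python
from h import *
a=cv2.imread('pics/top0.png').astype(int)
m=((a[:,:,2]-a[:,:,0])<12).astype(np.uint8)*255; m[:165]=0;m[255:]=0;m[:,:215]=0;m[:,355:]=0
cs,_=cv2.findContours(m,cv2.RETR_EXTERNAL,cv2.CHAIN_APPROX_NONE)
c=max(cs,key=cv2.contourArea); h=cv2.convexHull(c)
P=onz('top',h[:,0,:],0.02)[:,:2]
r=cv2.minAreaRect((P*1000).astype(np.float32)); print(r); print(cv2.boxPoints(r))
def crop(x,y): return [215+(x+.5)/5.5-.5,165+(y+.5)/5.5-.5]
for n,p,z in [('wheel',(292,300),.081),('hub',(290,299),.083),('knobtop',(217,264),.125),('ball',(615,384),.103),('mark',(310,78),.035)]:
    print(n,onz('top',crop(*p),z))
def sc(x,y): return [165+(x+.5)/5-.5,150+(y+.5)/5-.5]
for n,p,z in [('wheel',(476,180),.081),('knobtop',(537,141),.125),('ball',(206,76),.103),('mark',(403,362),.035)]:
    print(n,onz('scene',sc(*p),z))
s=state();c=calibration('wrist');C=-c['R'].T@c['t'];R=s['eef_rot'];print('cam in tool',R.T@(C-s['ee_pos']),'axis',R.T@c['R'].T)
```

```text
((552.5836181640625, -50.98554992675781), (413.8753356933594, 216.7395477294922), 83.16462707519531)
[[ 420.35504 -243.5545 ]
 [ 635.554   -269.3502 ]
 [ 684.8122   141.5834 ]
 [ 469.61322  167.37909]]
wheel [[0.51387087 0.01214371 0.081     ]]
hub [[0.51445648 0.01349473 0.083     ]]
knobtop [[0.53567959 0.06091658 0.125     ]]
ball [[ 0.45515902 -0.19597431  0.103     ]]
mark [[ 0.66877166 -0.00395465  0.035     ]]
wheel [[0.5230375  0.01448761 0.081     ]]
knobtop [[0.53622883 0.05891895 0.125     ]]
ball [[ 0.45465816 -0.19689581  0.103     ]]
mark [[ 0.66682287 -0.00448538  0.035     ]]
cam in tool [ 0.08062994  0.00049828 -0.16168068] axis [[-5.54488972e-04 -9.58140931e-01 -2.86296435e-01]
 [ 9.99999734e-01 -6.66661234e-04  2.94333359e-04]
 [-4.72875574e-04 -2.86296196e-01  9.58141046e-01]]
```

```bash
cat >> h.py <<'E'
from scipy.spatial.transform import Rotation as Ro
TH=np.radians(-6.84)
FX=np.array([np.cos(TH),np.sin(TH),0]);FY=np.array([-np.sin(TH),np.cos(TH),0]);FO=np.array([.5526,-.051,0])
RT=np.c_[FX,-FY,[0,0,-1]]
def fr(X): 
    d=np.atleast_2d(X)-FO; return np.c_[d@FX,d@FY,d[:,2]]*1000
def wo(f): f=np.array(f,float)/1000; return FO+f[0]*FX+f[1]*FY+[0,0,f[2]]
def to(target,Rt=RT):
    s=state();R=s['eef_rot']
    print('shift mm',np.round(R.T@(np.array(target)-s['ee_pos'])*1000,1),'turn',np.round(np.degrees(Ro.from_matrix(R.T@Rt).as_rotvec()),2))
E
python3 - <<'E'
from h import *
print(fr([[.536,.060,.125],[.514,.0125,.081],[.523,.0145,.081],[.668,-.004,.035]]))
to([.53,.05,.22])
E
```

```text
[[-29.70163601 108.23295625 125.        ]
 [-45.8879382   58.45089501  81.        ]
 [-37.19018908  61.50853466  81.        ]
 [108.98108604  60.40929469  35.        ]]
shift mm [-465.7 -391.6    2.2] turn [-3.0000e-02  1.3000e-01  1.6325e+02]
```

```bash
python3 -m handwheel '[{"grip":0,"dx":-466,"dy":-392,"dz":2,"az":163.2},{"grip":0,"dx":-466,"dy":-392,"dz":2,"az":163.2},{"grip":0,"dx":-466,"dy":-392,"dz":2,"az":163.2},{"grip":0,"dx":-466,"dy":-392,"dz":2,"az":163.2},{"grip":0,"dx":-466,"dy":-392,"dz":2,"az":163.2},{"grip":0,"dx":-466,"dy":-392,"dz":2,"az":163.2},{"grip":0,"dx":-466,"dy":-392,"dz":2,"az":163.2},{"grip":0,"dx":-466,"dy":-392,"dz":2,"az":163.2},{"grip":0,"dx":-466,"dy":-392,"dz":2,"az":163.2},{"grip":0,"dx":-466,"dy":-392,"dz":2,"az":163.2},{"grip":0,"dx":-466,"dy":-392,"dz":2,"az":163.2},{"grip":0,"dx":-466,"dy":-392,"dz":2,"az":163.2},{"grip":0,"dx":-466,"dy":-392,"dz":2,"az":163.2},{"grip":0,"dx":-466,"dy":-392,"dz":2,"az":163.2},{"grip":0,"dx":-466,"dy":-392,"dz":2,"az":163.2},{"grip":0,"dx":-466,"dy":-392,"dz":2,"az":163.2},{"grip":0,"dx":-466,"dy":-392,"dz":2,"az":163.2},{"grip":0,"dx":-466,"dy":-392,"dz":2,"az":163.2},{"grip":0,"dx":-466,"dy":-392,"dz":2,"az":163.2},{"grip":0,"dx":-466,"dy":-392,"dz":2,"az":163.2}]' 8
python3 - <<'E'
from h import *
to([.53,.05,.22])
c=calibration('wrist');a=camera('wrist')[:,:,::-1];cv2.imwrite('pics/w1.png',a)
np.savez('pics/w1.npz',**c)
E
```

```text
shift mm [-465.7 -391.6    2.2] turn [-3.0000e-02  1.3000e-01  1.6325e+02]schema error: expected keys grip, dx, dy, dz, ax, ay, az
```

View pics/w1.png

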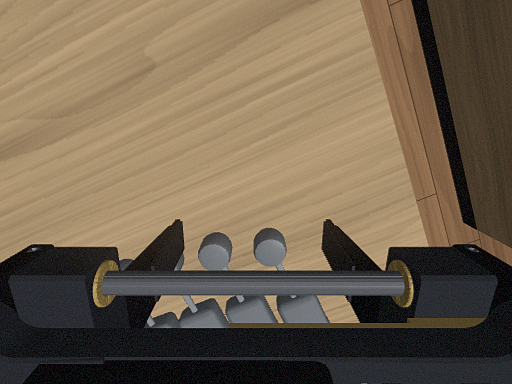

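All keys are required in every row, so I send it again in full.

```bash
python3 -m handwheel '[{"grip":0,"dx":-466,"dy":-392,"dz":2,"ax":0,"ay":0,"az":163.2},{"grip":0,"dx":-466,"dy":-392,"dz":2,"ax":0,"ay":0,"az":163.2},{"grip":0,"dx":-466,"dy":-392,"dz":2,"ax":0,"ay":0,"az":163.2},{"grip":0,"dx":-466,"dy":-392,"dz":2,"ax":0,"ay":0,"az":163.2},{"grip":0,"dx":-466,"dy":-392,"dz":2,"ax":0,"ay":0,"az":163.2},{"grip":0,"dx":-466,"dy":-392,"dz":2,"ax":0,"ay":0,"az":163.2},{"grip":0,"dx":-466,"dy":-392,"dz":2,"ax":0,"ay":0,"az":163.2},{"grip":0,"dx":-466,"dy":-392,"dz":2,"ax":0,"ay":0,"az":163.2},{"grip":0,"dx":-466,"dy":-392,"dz":2,"ax":0,"ay":0,"az":163.2},{"grip":0,"dx":-466,"dy":-392,"dz":2,"ax":0,"ay":0,"az":163.2},{"grip":0,"dx":-466,"dy":-392,"dz":2,"ax":0,"ay":0,"az":163.2},{"grip":0,"dx":-466,"dy":-392,"dz":2,"ax":0,"ay":0,"az":163.2},{"grip":0,"dx":-466,"dy":-392,"dz":2,"ax":0,"ay":0,"az":163.2},{"grip":0,"dx":-466,"dy":-392,"dz":2,"ax":0,"ay":0,"az":163.2},{"grip":0,"dx":-466,"dy":-392,"dz":2,"ax":0,"ay":0,"az":163.2},{"grip":0,"dx":-466,"dy":-392,"dz":2,"ax":0,"ay":0,"az":163.2},{"grip":0,"dx":-466,"dy":-392,"dz":2,"ax":0,"ay":0,"az":163.2},{"grip":0,"dx":-466,"dy":-392,"dz":2,"ax":0,"ay":0,"az":163.2},{"grip":0,"dx":-466,"dy":-392,"dz":2,"ax":0,"ay":0,"az":163.2},{"grip":0,"dx":-466,"dy":-392,"dz":2,"ax":0,"ay":0,"az":163.2}]' 8
python3 - <<'E'
from h import *
to([.53,.05,.22])
c=calibration('wrist');a=camera('wrist')[:,:,::-1];cv2.imwrite('pics/w2.png',a)
np.savez('pics/w2.npz',**c)
E
```

```text
t: 2.2
ee_pos: [0.5302, 0.0499, 0.2204]
eef_rot: [[0.993, -0.118, -0.0], [-0.118, -0.993, -0.0], [-0.0, 0.0, -1.0]]
wrist_force: [0.6, -0.2, -0.2]
width: 1.001
shift mm [-0.2 -0.1  0.4] turn [0.   0.02 0.06]
```

View pics/w2.png

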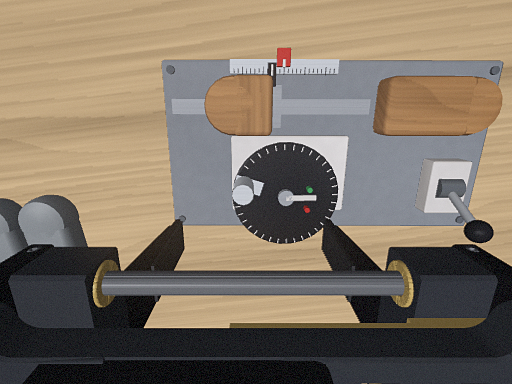

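Run:
```python
import cv2
a=cv2.imread('pics/w2.png')
cv2.imwrite('pics/w2a.png',cv2.resize(a[130:250,220:350],None,fx=5,fy=5,interpolation=cv2.INTER_CUBIC))
cv2.imwrite('pics/w2b.png',cv2.resize(a[40:90,222:345],None,fx=6,fy=6,interpolation=cv2.INTER_CUBIC))
```

```text
(no output)
```

View pics/w2a.png

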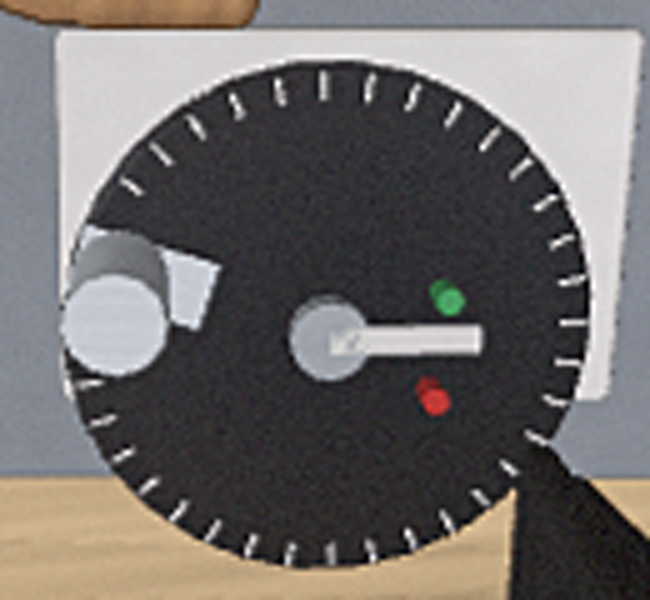

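View pics/w2b.png

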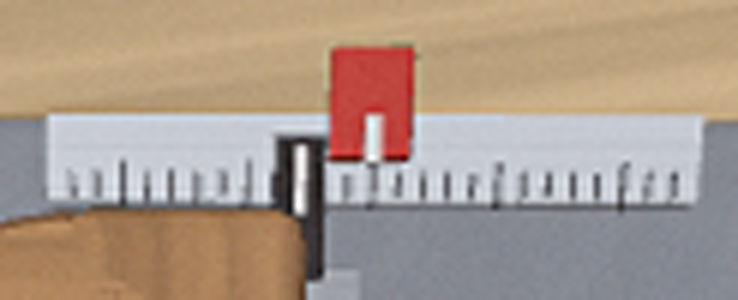

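Run:
```python
from h import *
from scipy.optimize import least_squares
c=dict(np.load('pics/w2.npz'))
a=cv2.imread('pics/w2.png')
def cr(x,y,ox,oy,k): return [ox+(x+.5)/k-.5,oy+(y+.5)/k-.5]
A=lambda x,y:cr(x,y,220,130,5); B=lambda x,y:cr(x,y,222,40,6)
pl=[(163,60),(503,61)]  # far plate edge corners
print('corners',fr(onz('wrist',pl,.02,c)))
print('knob',fr(onz('wrist',[A(115,326)],.125,c)), 'hub',fr(onz('wrist',[A(328,340)],.083,c)))
print('mark',fr(onz('wrist',[B(374,160),B(374,115)],.035,c)),'ptr',fr(onz('wrist',[B(301,145),B(301,213)],.034,c)))
print('ball',fr(onz('wrist',[(479,231)],.103,c)))
g=a.max(2); m=(g<75).astype(np.uint8)*255
m[:, :228]=0; m[:136]=0; m[220:]=0;m[:,345:]=0
e=cv2.findContours(m,cv2.RETR_EXTERNAL,cv2.CHAIN_APPROX_NONE)[0]; k=max(e,key=cv2.contourArea)[:,0,:]
h=cv2.convexHull(k)[:,0,:]
P=onz('wrist',k,.081,c); F=fr(P)[:,:2]
f=lambda p:np.hypot(F[:,0]-p[0],F[:,1]-p[1])-61.5
r=least_squares(f,[-42,58],loss='soft_l1',f_scale=.4); print('wheel',r.x,(abs(r.fun)<1).sum(),len(F))
f=lambda p:np.hypot(F[:,0]-p[0],F[:,1]-p[1])-p[2]
r=least_squares(f,[-42,58,62],loss='soft_l1',f_scale=.4); print('wheel',r.x)
# red mark consistency with top
```

```text
corners [[ 106.81743217  206.79242572   20.        ]
 [ 105.9074668  -205.7431115    20.        ]]
knob [[-31.83423942 107.88683879 125.        ]] hub [[-48.13105677  60.37923744  83.        ]]
mark [[ 97.76510364  61.48083786  35.        ]
 [105.74538557  61.74851714  35.        ]] ptr [[100.58396053  75.70063169  34.        ]
 [ 88.32697389  75.44669609  34.        ]]
ball [[ -80.7885937  -155.13079202  103.        ]]
wheel [-46.31662898  60.54086401] 83 415
wheel [-39.20572673  58.29129767  54.42252134]
```

```bash
cat >> h.py <<'E'
def RY(fdeg): # tool x at frame angle fdeg
    a=TH+np.radians(fdeg); return np.array([[np.cos(a),np.sin(a),0],[np.sin(a),-np.cos(a),0],[0,0,-1.]])
E
python3 - <<'E'
from h import *
to(wo([-31.5,108,160]),RY(72))
E
```

```text
shift mm [  2.8 -10.5  60.5] turn [-1.000e-02  2.000e-02 -7.179e+01]
```

```bash
python3 -m handwheel '[{"grip":0.4,"dx":2.8,"dy":-10.5,"dz":0,"ax":0,"ay":0,"az":-8},{"grip":0.4,"dx":2.8,"dy":-10.5,"dz":0,"ax":0,"ay":0,"az":-16},{"grip":0.4,"dx":2.8,"dy":-10.5,"dz":0,"ax":0,"ay":0,"az":-24},{"grip":0.4,"dx":2.8,"dy":-10.5,"dz":0,"ax":0,"ay":0,"az":-32},{"grip":0.4,"dx":2.8,"dy":-10.5,"dz":20,"ax":0,"ay":0,"az":-40},{"grip":0.4,"dx":2.8,"dy":-10.5,"dz":40,"ax":0,"ay":0,"az":-48},{"grip":0.4,"dx":2.8,"dy":-10.5,"dz":60,"ax":0,"ay":0,"az":-56},{"grip":0.4,"dx":2.8,"dy":-10.5,"dz":60,"ax":0,"ay":0,"az":-64},{"grip":0.4,"dx":2.8,"dy":-10.5,"dz":60,"ax":0,"ay":0,"az":-72},{"grip":0.4,"dx":2.8,"dy":-10.5,"dz":60,"ax":0,"ay":0,"az":-72}]' 8
python3 - <<'E'
from h import *
to(wo([-31.5,108,99]),RY(72))
c=calibration('wrist');a=camera('wrist')[:,:,::-1];cv2.imwrite('pics/w3.png',a)
np.savez('pics/w3.npz',**c)
print(proj('wrist',wo([-31.8,107.9,125]),c),proj('wrist',wo([-47.2,60.4,83]),c)); print(state()['wrist_force'])
E
```

```text
t: 3.25
ee_pos: [0.5342, 0.06, 0.1603]
eef_rot: [[0.417, 0.909, -0.001], [0.909, -0.417, -0.0], [-0.0, -0.001, -1.0]]
wrist_force: [-0.0, 0.1, 0.8]
width: 0.601
shift mm [ 0.   0.1 61.3] turn [-0.03  0.02  0.18]
[[251.86365629 220.8010933 ]] [[251.9435526 251.5621064]]
[0.49191243 0.59443773 0.12731146]
```

View pics/w3.png

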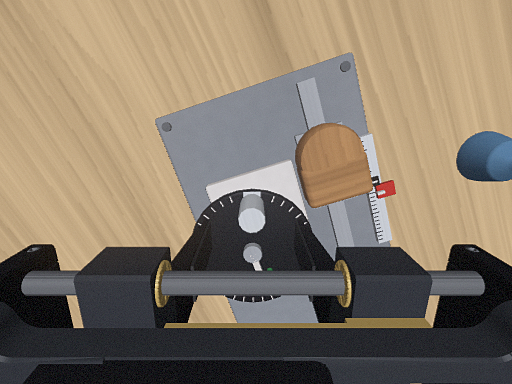

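```bash
python3 -m handwheel '[{"grip":0.5,"dx":0.8,"dy":-0.5,"dz":25,"ax":0,"ay":0,"az":0},{"grip":0.6,"dx":0.8,"dy":-0.5,"dz":50,"ax":0,"ay":0,"az":0},{"grip":0.65,"dx":0.8,"dy":-0.5,"dz":61,"ax":0,"ay":0,"az":0},{"grip":0.7,"dx":0.8,"dy":-0.5,"dz":61,"ax":0,"ay":0,"az":0},{"grip":0.72,"dx":0.8,"dy":-0.5,"dz":61,"ax":0,"ay":0,"az":0}]' 8
python3 - <<'E'
from h import *
print([state()['wrist_force'].round(2)])
a=camera('wrist')[:,:,::-1];cv2.imwrite('pics/w4.png',a)
print([state()['wrist_force'].round(2)])
E
```

```text
t: 3.8
ee_pos: [0.5347, 0.0609, 0.1004]
eef_rot: [[0.42, 0.908, 0.001], [0.908, -0.42, 0.0], [0.0, 0.001, -1.0]]
wrist_force: [0.1, 0.7, 0.5]
width: 0.294
[array([0.09, 0.71, 0.49])]
[array([ 0.29, -0.58, -0.24])]
```

View pics/w4.png

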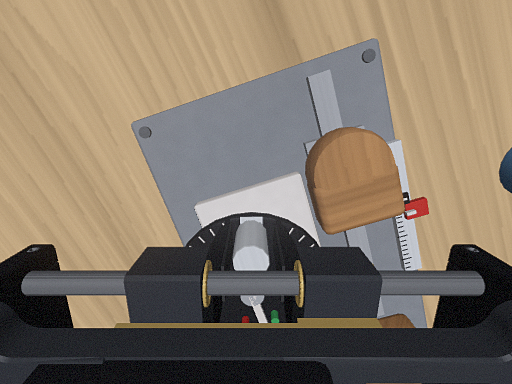

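```bash
python3 -m handwheel '[{"grip":0.75,"dx":0,"dy":0,"dz":0,"ax":0,"ay":0,"az":0},{"grip":0.78,"dx":0,"dy":0,"dz":0,"ax":0,"ay":0,"az":0},{"grip":0.82,"dx":0,"dy":0,"dz":0,"ax":0,"ay":0,"az":0},{"grip":0.86,"dx":0,"dy":0,"dz":0,"ax":0,"ay":0,"az":0}]' 8
cat >> h.py <<'E'
def feel(n=4,C=(-47.2,60.4)):
    fs=[];
    for i in range(n):
        camera('wrist'); fs.append(state()['wrist_force'])
    s=state(); F=np.mean(fs,0); p=fr(s['ee_pos'])[0]; R=s['eef_rot']
    r=p[:2]-C; a=np.arctan2(r[1],r[0]); Ff=np.array([F@FX,F@FY]); u=np.array([np.cos(a),np.sin(a)]); v=np.array([-u[1],u[0]])
    print('t',round(s['t'],2),'TCPf',p.round(2),'rad',np.hypot(*r).round(2),'ang',np.degrees(a).round(2),'Frad',(Ff@u).round(2),'Ftan',(Ff@v).round(2),'std',np.std(fs,0).round(2),'toolxang',np.degrees(np.arctan2(R[:,0]@FY,R[:,0]@FX)).round(1),'w',s['width'].round(3))
E
python3 -c "
from h import *
feel()"
```

```text
t: 4.25
ee_pos: [0.5349, 0.061, 0.1006]
eef_rot: [[0.419, 0.908, 0.002], [0.908, -0.419, 0.0], [0.001, 0.001, -1.0]]
wrist_force: [0.2, 0.1, 2.8]
width: 0.228Traceback (most recent call last):
  File "<string>", line 3, in <module>
    feel()
    ~~~~^^
  File "h.py", line 31, in feel
    print('t',round(s['t'],2),'TCPf',p.round(2),'rad',np.hypot(*r).round(2),'ang',np.degrees(a).round(2),'Frad',(Ff@u).round(2),'Ftan',(Ff@v).round(2),'std',np.std(fs,0).round(2),'toolxang',np.degrees(np.arctan2(R[:,0]@FY,R[:,0]@FX)).round(1),'w',s['width'].round(3))
                                                                                                                                                                                                                                                       ^^^^^^^^^^^^^^^^
AttributeError: 'float' object has no attribute 'round'
```

```bash
sed -i "s/s\['width'\].round(3)/round(float(s['width']),3)/" h.py; python3 -c "
from h import *
feel()"
python3 -m handwheel '[{"grip":0.86,"dx":-0.12,"dy":-3.5,"dz":0,"ax":0,"ay":0,"az":-4},{"grip":0.86,"dx":-0.5,"dy":-7,"dz":0,"ax":0,"ay":0,"az":-8},{"grip":0.86,"dx":-1.1,"dy":-10.4,"dz":0,"ax":0,"ay":0,"az":-12},{"grip":0.86,"dx":-1.1,"dy":-10.4,"dz":0,"ax":0,"ay":0,"az":-12}]' 8
python3 -c "
from h import *
feel()"
```

```text
t 4.65 TCPf [-30.93 109.05 100.45] rad 51.3 ang 71.51 Frad 0.36 Ftan 0.67 std [0.33 0.4  0.8 ] toolxang 72.0 w 0.23
t: 5.05
ee_pos: [0.5248, 0.0644, 0.1005]
eef_rot: [[0.22, 0.975, 0.002], [0.975, -0.22, 0.0], [0.0, 0.002, -1.0]]
wrist_force: [0.7, 1.5, 5.6]
width: 0.233
t 5.25 TCPf [-41.29 111.25 100.42] rad 51.19 ang 83.37 Frad 1.25 Ftan 0.87 std [0.81 0.13 0.21] toolxang 84.0 w 0.227
```

```bash
python3 -m handwheel '[{"grip":0.86,"dx":0.4,"dy":-3.5,"dz":0,"ax":0,"ay":0,"az":-4},{"grip":0.86,"dx":0.3,"dy":-7,"dz":0,"ax":0,"ay":0,"az":-8},{"grip":0.86,"dx":0.0,"dy":-10.4,"dz":0,"ax":0,"ay":0,"az":-12},{"grip":0.86,"dx":0.0,"dy":-10.4,"dz":0,"ax":0,"ay":0,"az":-12}]' 8
python3 -c "
from h import *
feel();print(state()['wrist_force'])"
```

```text
t: 5.65
ee_pos: [0.5158, 0.0663, 0.1006]
eef_rot: [[0.014, 1.0, 0.005], [1.0, -0.014, -0.0], [-0.0, 0.005, -1.0]]
wrist_force: [4.8, -1.1, 3.3]
width: 0.227
t 5.85 TCPf [-50.63 112.18 100.56] rad 51.9 ang 93.79 Frad -0.33 Ftan -4.73 std [0.18 0.19 0.32] toolxang 96.0 w 0.229
[ 4.55063884 -0.68828499  4.0872448 ]
```

```bash
python3 -m handwheel '[{"grip":0.86,"dx":0.1,"dy":-3.5,"dz":0,"ax":0,"ay":0,"az":-4},{"grip":0.86,"dx":-0.1,"dy":-7,"dz":0,"ax":0,"ay":0,"az":-8},{"grip":0.86,"dx":-0.5,"dy":-10.4,"dz":0,"ax":0,"ay":0,"az":-12},{"grip":0.86,"dx":-0.5,"dy":-10.4,"dz":0,"ax":0,"ay":0,"az":-12}]' 8
python3 -c "
from h import *
feel();print(state()['wrist_force'])"
```

```text
t: 6.25
ee_pos: [0.5047, 0.0662, 0.1005]
eef_rot: [[-0.193, 0.981, 0.002], [0.981, 0.193, 0.0], [-0.0, 0.002, -1.0]]
wrist_force: [4.3, 0.2, 5.2]
width: 0.227
t 6.45 TCPf [-61.45 110.72 100.39] rad 52.3 ang 105.82 Frad -0.53 Ftan -4.62 std [0.48 0.27 0.31] toolxang 107.9 w 0.228
[ 4.31452749 -0.20352467  5.32487957]
```

```bash
cat >> h.py <<'E'
def arc(steps,C,r,corr=0):
    "tool shifts for wheel steps (deg, + = anticlockwise), from measured pose to circle r about C"
    s=state();R=s['eef_rot'];p=fr(s['ee_pos'])[0][:2];d=p-np.array(C);a=np.arctan2(d[1],d[0]);r0=np.hypot(*d)
    n=len(steps)
    for i,st in enumerate(steps):
        w=min(1,(i+1)/3); rr=r0+(r-r0)*w; b=a+np.radians(st)
        q=np.array(C)+rr*np.array([np.cos(b),np.sin(b)])-p
        print(st,(R.T@(FX*q[0]+FY*q[1]))[:2].round(2))
    print('r0',r0.round(2),'ang',np.degrees(a).round(2))
E
python3 -c "
from h import *
arc([4,8,12,16,20],(-47.7,60.4),51.7)"
```

```text
4 [-0.11 -3.64]
8 [-0.48 -7.25]
12 [ -1.09 -10.81]
16 [ -1.8  -14.35]
20 [ -2.76 -17.83]
r0 52.16 ang 105.29
```

```bash
python3 -m handwheel '[{"grip":0.86,"dx":-0.1,"dy":-3.6,"dz":0,"ax":0,"ay":0,"az":-4},{"grip":0.86,"dx":-0.5,"dy":-7.2,"dz":0,"ax":0,"ay":0,"az":-8},{"grip":0.86,"dx":-1.1,"dy":-10.8,"dz":0,"ax":0,"ay":0,"az":-12},{"grip":0.86,"dx":-1.8,"dy":-14.3,"dz":0,"ax":0,"ay":0,"az":-16},{"grip":0.86,"dx":-1.8,"dy":-14.3,"dz":0,"ax":0,"ay":0,"az":-16}]' 8
python3 -c "
from h import *
feel(4,(-47.7,60.4));arc([4,8,12,16,20],(-47.7,60.4),51.7)"
```

```text
t: 6.95
ee_pos: [0.4907, 0.062, 0.1003]
eef_rot: [[-0.456, 0.89, 0.001], [0.89, 0.456, 0.001], [0.0, 0.002, -1.0]]
wrist_force: [3.6, 1.9, 5.8]
width: 0.229
t 7.15 TCPf [-74.94 104.85 100.27] rad 52.14 ang 121.5 Frad 0.14 Ftan -3.58 std [0.34 0.41 0.38] toolxang 123.9 w 0.23
4 [-0.12 -3.64]
8 [-0.49 -7.24]
12 [ -1.11 -10.81]
16 [ -1.83 -14.34]
20 [ -2.8  -17.82]
r0 52.14 ang 121.5
```

```bash
python3 -m handwheel '[{"grip":0.86,"dx":-0.1,"dy":-3.6,"dz":0,"ax":0,"ay":0,"az":-4},{"grip":0.86,"dx":-0.4,"dy":-7.2,"dz":0,"ax":0,"ay":0,"az":-8},{"grip":0.86,"dx":-0.8,"dy":-10.8,"dz":0,"ax":0,"ay":0,"az":-12},{"grip":0.86,"dx":-1.5,"dy":-14.3,"dz":0,"ax":0,"ay":0,"az":-16},{"grip":0.86,"dx":-1.5,"dy":-14.3,"dz":0,"ax":0,"ay":0,"az":-16}]' 8
python3 -c "
from h import *
feel(4,(-47.7,60.4));arc([4,8,12,16,20],(-47.7,60.4),52.1)"
```

```text
t: 7.65
ee_pos: [0.4785, 0.0544, 0.1003]
eef_rot: [[-0.684, 0.73, 0.001], [0.73, 0.684, 0.002], [0.0, 0.002, -1.0]]
wrist_force: [3.2, 2.0, 6.1]
width: 0.228
t 7.85 TCPf [-86.1   95.82 100.25] rad 52.25 ang 137.31 Frad -0.16 Ftan -3.47 std [0.29 0.33 0.43] toolxang 139.9 w 0.23
4 [-0.01 -3.65]
8 [-0.27 -7.28]
12 [ -0.79 -10.88]
16 [ -1.51 -14.44]
20 [ -2.47 -17.95]
r0 52.25 ang 137.31
```

```bash
python3 -m handwheel '[{"grip":0.86,"dx":0,"dy":-3.6,"dz":0,"ax":0,"ay":0,"az":-4},{"grip":0.86,"dx":-0.3,"dy":-7.3,"dz":0,"ax":0,"ay":0,"az":-8},{"grip":0.86,"dx":-0.8,"dy":-10.9,"dz":0,"ax":0,"ay":0,"az":-12},{"grip":0.86,"dx":-1.5,"dy":-14.4,"dz":0,"ax":0,"ay":0,"az":-16},{"grip":0.86,"dx":-2.5,"dy":-17.9,"dz":0,"ax":0,"ay":0,"az":-20},{"grip":0.86,"dx":-2.5,"dy":-17.9,"dz":0,"ax":0,"ay":0,"az":-20}]' 8
python3 -c "
from h import *
feel(4,(-47.7,60.4));arc([4,8,12,16,20],(-47.7,60.4),52.1)"
```

```text
t: 8.45
ee_pos: [0.4669, 0.0405, 0.1002]
eef_rot: [[-0.892, 0.452, -0.0], [0.452, 0.892, 0.002], [0.001, 0.002, -1.0]]
wrist_force: [1.9, 3.1, 7.0]
width: 0.23
t 8.65 TCPf [-96.03  80.72 100.16] rad 52.43 ang 157.2 Frad 0.08 Ftan -3.03 std [0.39 0.56 0.56] toolxang 159.9 w 0.231
4 [-0.06 -3.66]
8 [-0.38 -7.29]
12 [ -0.95 -10.89]
16 [ -1.66 -14.46]
20 [ -2.62 -17.96]
r0 52.43 ang 157.2
```

```bash
python3 -m handwheel '[{"grip":0.86,"dx":-0.1,"dy":-3.6,"dz":-0.2,"ax":0,"ay":0,"az":-4},{"grip":0.86,"dx":-0.3,"dy":-7.3,"dz":-0.4,"ax":0,"ay":0,"az":-8},{"grip":0.86,"dx":-0.8,"dy":-10.9,"dz":-0.5,"ax":0,"ay":0,"az":-12},{"grip":0.86,"dx":-1.5,"dy":-14.4,"dz":-0.5,"ax":0,"ay":0,"az":-16},{"grip":0.86,"dx":-2.4,"dy":-17.9,"dz":-0.5,"ax":0,"ay":0,"az":-20},{"grip":0.86,"dx":-2.4,"dy":-17.9,"dz":-0.5,"ax":0,"ay":0,"az":-20}]' 8
python3 -c "
from h import *
feel(4,(-47.7,60.4));arc([4,8,12,16,20],(-47.7,60.4),52.4)"
```

```text
t: 9.25
ee_pos: [0.4604, 0.0236, 0.1002]
eef_rot: [[-0.993, 0.12, -0.002], [0.12, 0.993, 0.003], [0.002, 0.003, -1.0]]
wrist_force: [1.7, 3.8, 6.3]
width: 0.227
t 9.45 TCPf [-100.48   63.16  100.17] rad 52.85 ang 177.0 Frad -0.91 Ftan -3.74 std [0.44 0.25 0.26] toolxang 179.9 w 0.228
4 [-0.09 -3.69]
8 [-0.44 -7.35]
12 [ -1.04 -10.96]
16 [ -1.75 -14.55]
20 [ -2.7  -18.08]
r0 52.85 ang 177.0
```

```bash
python3 -m handwheel '[{"grip":0.86,"dx":-0.3,"dy":-3.7,"dz":-0.2,"ax":0,"ay":0,"az":-4},{"grip":0.86,"dx":-0.8,"dy":-7.3,"dz":-0.3,"ax":0,"ay":0,"az":-8},{"grip":0.86,"dx":-1.4,"dy":-10.9,"dz":-0.3,"ax":0,"ay":0,"az":-12},{"grip":0.86,"dx":-2.1,"dy":-14.5,"dz":-0.3,"ax":0,"ay":0,"az":-16},{"grip":0.86,"dx":-3,"dy":-18,"dz":-0.3,"ax":0,"ay":0,"az":-20},{"grip":0.86,"dx":-3,"dy":-18,"dz":-0.3,"ax":0,"ay":0,"az":-20}]' 8
python3 - <<'E'
from h import *
feel(4,(-47.7,60.4))
cv2.imwrite('pics/w5.png',camera('wrist')[:,:,::-1])
E
```

```text
t: 10.05
ee_pos: [0.4605, 0.0055, 0.1002]
eef_rot: [[-0.974, -0.227, -0.004], [-0.227, 0.974, 0.003], [0.003, 0.004, -1.0]]
wrist_force: [-0.8, 4.0, 6.5]
width: 0.232
t 10.25 TCPf [-98.14  45.2  100.19] rad 52.68 ang -163.23 Frad -0.1 Ftan -3.37 std [0.37 0.48 0.45] toolxang -160.1 w 0.226
```

View pics/w5.png

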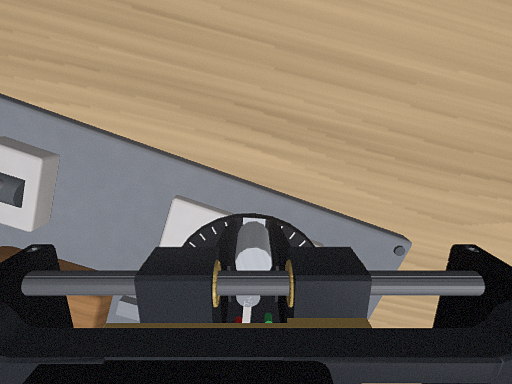

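```bash
python3 -m handwheel '[{"grip":0.7,"dx":0,"dy":0.6,"dz":0,"ax":0,"ay":0,"az":0},{"grip":0.5,"dx":0,"dy":0.6,"dz":0,"ax":0,"ay":0,"az":0},{"grip":0.5,"dx":0,"dy":0.6,"dz":0,"ax":0,"ay":0,"az":0},{"grip":0.4,"dx":0,"dy":0.6,"dz":-30,"ax":0,"ay":0,"az":0},{"grip":0.4,"dx":0,"dy":0.6,"dz":-60,"ax":0,"ay":0,"az":0},{"grip":0.4,"dx":0,"dy":0.6,"dz":-80,"ax":0,"ay":0,"az":8},{"grip":0.4,"dx":0,"dy":0.6,"dz":-80,"ax":0,"ay":0,"az":16},{"grip":0.4,"dx":0,"dy":0.6,"dz":-80,"ax":0,"ay":0,"az":24},{"grip":0.4,"dx":0,"dy":0.6,"dz":-80,"ax":0,"ay":0,"az":32},{"grip":0.4,"dx":0,"dy":0.6,"dz":-80,"ax":0,"ay":0,"az":40},{"grip":0.4,"dx":0,"dy":0.6,"dz":-80,"ax":0,"ay":0,"az":48},{"grip":0.4,"dx":0,"dy":0.6,"dz":-80,"ax":0,"ay":0,"az":56},{"grip":0.4,"dx":0,"dy":0.6,"dz":-80,"ax":0,"ay":0,"az":64},{"grip":0.4,"dx":0,"dy":0.6,"dz":-80,"ax":0,"ay":0,"az":72},{"grip":0.4,"dx":0,"dy":0.6,"dz":-80,"ax":0,"ay":0,"az":80}]' 8
python3 -m handwheel '[{"grip":0.4,"dx":0,"dy":0,"dz":0,"ax":0,"ay":0,"az":8.5},{"grip":0.4,"dx":0,"dy":0,"dz":0,"ax":0,"ay":0,"az":17},{"grip":0.4,"dx":0,"dy":0,"dz":0,"ax":0,"ay":0,"az":25.5},{"grip":0.4,"dx":0,"dy":0,"dz":0,"ax":0,"ay":0,"az":34},{"grip":0.4,"dx":0,"dy":0,"dz":0,"ax":0,"ay":0,"az":42.5},{"grip":0.4,"dx":0,"dy":0,"dz":0,"ax":0,"ay":0,"az":51},{"grip":0.4,"dx":0,"dy":0,"dz":0,"ax":0,"ay":0,"az":59.5},{"grip":0.4,"dx":0,"dy":0,"dz":0,"ax":0,"ay":0,"az":68},{"grip":0.4,"dx":0,"dy":0,"dz":0,"ax":0,"ay":0,"az":76.5},{"grip":0.4,"dx":0,"dy":0,"dz":0,"ax":0,"ay":0,"az":85},{"grip":0.4,"dx":0,"dy":0,"dz":0,"ax":0,"ay":0,"az":93.5},{"grip":0.4,"dx":0,"dy":0,"dz":0,"ax":0,"ay":0,"az":102},{"grip":0.4,"dx":0,"dy":0,"dz":0,"ax":0,"ay":0,"az":103},{"grip":0.4,"dx":0,"dy":0,"dz":0,"ax":0,"ay":0,"az":103}]' 8
python3 - <<'E'
from h import *
c=calibration('wrist');cv2.imwrite('pics/w6.png',camera('wrist')[:,:,::-1]);np.savez('pics/w6.npz',**c)
s=state();print(fr(s['ee_pos']),s['q'].round(2)); to(wo([-98.1,45.2,180]),RY(16.8))
E
```

```text
t: 11.8
ee_pos: [0.4607, 0.005, 0.1795]
eef_rot: [[-0.388, 0.922, -0.002], [0.922, 0.388, 0.0], [0.001, -0.002, -1.0]]
wrist_force: [0.2, -0.1, -0.2]
width: 0.597
t: 13.2
ee_pos: [0.4611, 0.005, 0.1799]
eef_rot: [[0.984, 0.179, -0.001], [0.179, -0.984, 0.0], [-0.001, -0.0, -1.0]]
wrist_force: [0.4, -1.1, -0.8]
width: 0.602
[[-97.43016564  44.72990251 180.046437  ]] [-0.11 -0.28  2.1  -0.    1.32  1.28]
shift mm [-0.5 -0.6  0. ] turn [-0.01  0.06  0.37]
```

View pics/w6.png

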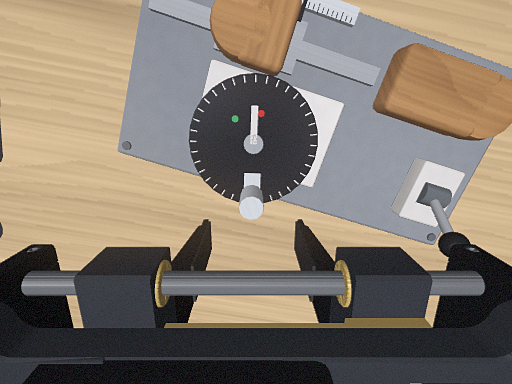

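```bash
python3 -m handwheel '[{"grip":0.4,"dx":40,"dy":0,"dz":0,"ax":0,"ay":0,"az":0},{"grip":0.4,"dx":60,"dy":0,"dz":0,"ax":0,"ay":0,"az":0},{"grip":0.4,"dx":60,"dy":0,"dz":0,"ax":0,"ay":0,"az":0},{"grip":0.4,"dx":60,"dy":0,"dz":0,"ax":0,"ay":0,"az":0}]' 8
python3 - <<'E'
from h import *
c=calibration('wrist');a=camera('wrist')[:,:,::-1];cv2.imwrite('pics/w7.png',a);np.savez('pics/w7.npz',**c)
s=state();print(fr(s['ee_pos']));
c6=dict(np.load('pics/w6.npz'));print('knob',fr(onz('wrist',[(251,207)],.125,c6)),'hub',fr(onz('wrist',[(254,143)],.083,c6)))
cv2.imwrite('pics/w7a.png',cv2.resize(a[0:120,230:390],None,fx=5,fy=5,interpolation=cv2.INTER_CUBIC))
E
```

```text
t: 13.65
ee_pos: [0.52, 0.0157, 0.18]
eef_rot: [[0.984, 0.178, -0.002], [0.178, -0.984, -0.0], [-0.002, -0.0, -1.0]]
wrist_force: [-0.1, 0.7, -0.5]
width: 0.601
[[-40.55274113  62.22806352 180.02571114]]
knob [[-94.00882872  47.56114779 125.        ]] hub [[-46.6079574   59.42553165  83.        ]]
```

View pics/w7a.png

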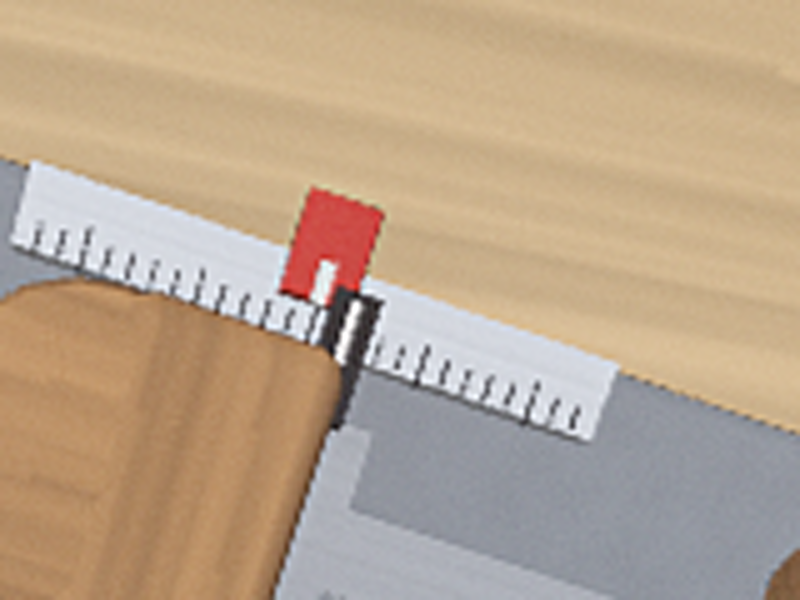

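Run:
```python
from h import *
c=dict(np.load('pics/w7.npz'))
B=lambda x,y:[230+(x+.5)/5-.5,(y+.5)/5-.5]
print('mark',fr(onz('wrist',[B(321,300),B(328,263)],.035,c)),'ptr',fr(onz('wrist',[B(357,303),B(343,360)],.034,c)))
```

```text
mark [[ 98.49977566  61.15981655  35.        ]
 [105.39046542  62.09913653  35.        ]] ptr [[100.34410207  53.80117939  34.        ]
 [ 89.31437109  52.88124926  34.        ]]
```

```bash
python3 -m handwheel '[{"grip":0.5,"dx":-40,"dy":-1,"dz":0,"ax":0,"ay":0,"az":0},{"grip":0.5,"dx":-59,"dy":-1,"dz":0,"ax":0,"ay":0,"az":0},{"grip":0.5,"dx":-59,"dy":-1,"dz":25,"ax":0,"ay":0,"az":0},{"grip":0.5,"dx":-59,"dy":-1,"dz":50,"ax":0,"ay":0,"az":0},{"grip":0.6,"dx":-59,"dy":-1,"dz":72,"ax":0,"ay":0,"az":0},{"grip":0.65,"dx":-59,"dy":-1,"dz":80,"ax":0,"ay":0,"az":0},{"grip":0.7,"dx":-59,"dy":-1,"dz":80,"ax":0,"ay":0,"az":0}]' 8
python3 - <<'E'
from h import *
feel(2,(-47.7,60.4));cv2.imwrite('pics/w8.png',camera('wrist')[:,:,::-1])
E
```

```text
t: 14.4
ee_pos: [0.4608, 0.0062, 0.0993]
eef_rot: [[0.984, 0.177, -0.003], [0.177, -0.984, 0.0], [-0.003, -0.001, -1.0]]
wrist_force: [0.5, 0.3, 0.2]
width: 0.327
t 14.5 TCPf [-96.    45.96 101.52] rad 50.42 ang -163.36 Frad -0.17 Ftan 0.07 std [0.3  0.06 1.  ] toolxang 17.0 w 0.304
```

View pics/w8.png

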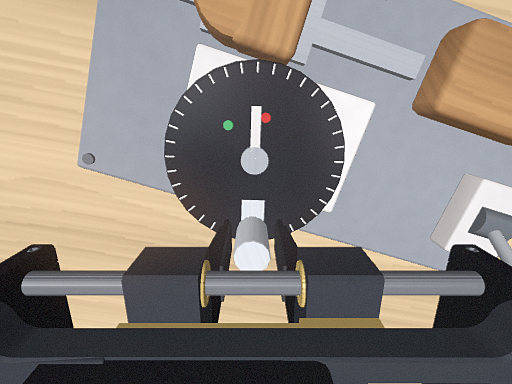

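Well centred: knob at (252,250) between the jaws, gear arm on the red stud. Closing on it.

```bash
python3 -m handwheel '[{"grip":0.74,"dx":0,"dy":0,"dz":0,"ax":0,"ay":0,"az":0},{"grip":0.78,"dx":0,"dy":0,"dz":0,"ax":0,"ay":0,"az":0},{"grip":0.82,"dx":0,"dy":0,"dz":0,"ax":0,"ay":0,"az":0},{"grip":0.86,"dx":0,"dy":0,"dz":0,"ax":0,"ay":0,"az":0}]' 8
python3 - <<'E'
from h import *
feel(4,(-47.7,60.4)); arc([-4,-8,-12,-16,-20],(-47.7,60.4),50.2)
E
```

```text
t: 14.95
ee_pos: [0.463, 0.0064, 0.1013]
eef_rot: [[0.984, 0.177, 0.001], [0.177, -0.984, 0.001], [0.002, -0.0, -1.0]]
wrist_force: [-0.1, 1.4, 3.4]
width: 0.223
t 15.15 TCPf [-95.91  46.29 101.16] rad 50.23 ang -163.69 Frad -0.3 Ftan -2.42 std [0.31 0.77 0.48] toolxang 17.0 w 0.228
-4 [ 0.18 -3.5 ]
-8 [ 0.6  -6.98]
-12 [  1.26 -10.42]
-16 [  2.15 -13.81]
-20 [  3.28 -17.13]
r0 50.23 ang -163.69
```

```bash
python3 -m handwheel '[{"grip":0.86,"dx":0.2,"dy":-3.5,"dz":0,"ax":0,"ay":0,"az":4},{"grip":0.86,"dx":0.6,"dy":-7,"dz":0,"ax":0,"ay":0,"az":8},{"grip":0.86,"dx":1.2,"dy":-10.4,"dz":0,"ax":0,"ay":0,"az":12},{"grip":0.86,"dx":2.1,"dy":-13.8,"dz":0,"ax":0,"ay":0,"az":16},{"grip":0.86,"dx":2.1,"dy":-13.8,"dz":0,"ax":0,"ay":0,"az":16}]' 8
python3 - <<'E'
from h import *
feel(4,(-47.7,60.4)); arc([-4,-8,-12,-16,-20],(-47.7,60.4),50.2)
E
```

```text
t: 15.65
ee_pos: [0.4626, 0.02, 0.1011]
eef_rot: [[0.995, -0.1, 0.002], [-0.1, -0.995, -0.001], [0.002, 0.001, -1.0]]
wrist_force: [-0.2, 0.8, 5.4]
width: 0.229
t 15.85 TCPf [-97.8   59.69 101.15] rad 50.1 ang -179.19 Frad 0.26 Ftan -0.39 std [0.29 0.22 0.15] toolxang 1.1 w 0.229
-4 [ 0.11 -3.5 ]
-8 [ 0.46 -6.98]
-12 [  1.06 -10.43]
-16 [  1.93 -13.83]
-20 [  3.03 -17.15]
r0 50.1 ang -179.19
```

```bash
python3 -m handwheel '[{"grip":0.86,"dx":0.1,"dy":-3.5,"dz":-0.2,"ax":0,"ay":0,"az":4},{"grip":0.86,"dx":0.5,"dy":-7,"dz":-0.4,"ax":0,"ay":0,"az":8},{"grip":0.86,"dx":1.1,"dy":-10.4,"dz":-0.4,"ax":0,"ay":0,"az":12},{"grip":0.86,"dx":1.9,"dy":-13.8,"dz":-0.4,"ax":0,"ay":0,"az":16},{"grip":0.86,"dx":1.9,"dy":-13.8,"dz":-0.4,"ax":0,"ay":0,"az":16}]' 8
python3 - <<'E'
from h import *
feel(4,(-47.7,60.4)); arc([-4,-8,-12,-16,-20],(-47.7,60.4),50.2)
E
```

```text
t: 16.35
ee_pos: [0.4654, 0.0325, 0.1012]
eef_rot: [[0.929, -0.37, 0.0], [-0.37, -0.929, -0.003], [0.001, 0.003, -1.0]]
wrist_force: [-1.2, -4.1, 4.7]
width: 0.231
t 16.55 TCPf [-96.54  72.53 101.14] rad 50.32 ang 166.05 Frad -0.29 Ftan 3.93 std [0.48 0.59 0.28] toolxang -14.8 w 0.228
-4 [ 0.11 -3.51]
-8 [ 0.46 -7.  ]
-12 [  1.06 -10.45]
-16 [  1.85 -13.87]
-20 [  2.89 -17.22]
r0 50.32 ang 166.05
```

```bash
python3 -m handwheel '[{"grip":0.86,"dx":0.1,"dy":-3.5,"dz":-0.2,"ax":0,"ay":0,"az":4},{"grip":0.86,"dx":0.5,"dy":-7,"dz":-0.3,"ax":0,"ay":0,"az":8},{"grip":0.86,"dx":1.1,"dy":-10.4,"dz":-0.3,"ax":0,"ay":0,"az":12},{"grip":0.86,"dx":1.9,"dy":-13.9,"dz":-0.3,"ax":0,"ay":0,"az":16},{"grip":0.86,"dx":2.9,"dy":-17.2,"dz":-0.3,"ax":0,"ay":0,"az":20},{"grip":0.86,"dx":2.9,"dy":-17.2,"dz":-0.3,"ax":0,"ay":0,"az":20}]' 8
python3 - <<'E'
from h import *
feel(4,(-47.7,60.4)); arc([-4,-8,-12,-16,-20],(-47.7,60.4),50.2)
c=calibration('wrist');cv2.imwrite('pics/w9.png',camera('wrist')[:,:,::-1]);np.savez('pics/w9.npz',**c)
E
```

```text
t: 17.15
ee_pos: [0.4741, 0.0476, 0.1011]
eef_rot: [[0.746, -0.665, -0.001], [-0.665, -0.746, -0.002], [0.001, 0.003, -1.0]]
wrist_force: [-1.7, -3.4, 5.0]
width: 0.229
t 17.35 TCPf [-89.77  88.61 101.12] rad 50.66 ang 146.15 Frad -0.88 Ftan 4.41 std [0.56 0.27 0.24] toolxang -34.9 w 0.229
-4 [ 0.21 -3.53]
-8 [ 0.67 -7.02]
-12 [  1.37 -10.46]
-16 [  2.16 -13.88]
-20 [  3.18 -17.23]
r0 50.66 ang 146.15
```

View pics/w9.png

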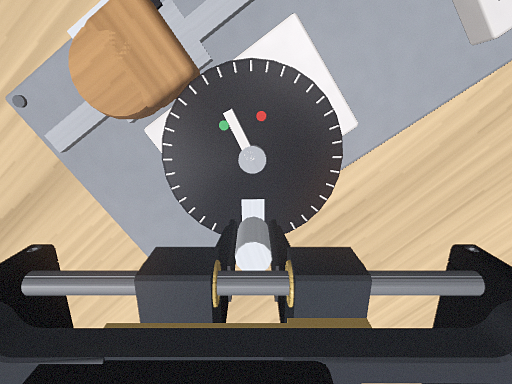

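```bash
python3 -m handwheel '[{"grip":0.86,"dx":0.3,"dy":-3.5,"dz":0,"ax":0,"ay":0,"az":4},{"grip":0.86,"dx":0.9,"dy":-7,"dz":0,"ax":0,"ay":0,"az":8},{"grip":0.86,"dx":0.9,"dy":-7,"dz":0,"ax":0,"ay":0,"az":8}]' 8
python3 - <<'E'
from h import *
feel(4,(-47.7,60.4))
E
python3 -m handwheel '[{"grip":0.7,"dx":0,"dy":0.5,"dz":0,"ax":0,"ay":0,"az":0},{"grip":0.55,"dx":0,"dy":0.5,"dz":0,"ax":0,"ay":0,"az":0},{"grip":0.5,"dx":0,"dy":0.5,"dz":0,"ax":0,"ay":0,"az":0},{"grip":0.5,"dx":10,"dy":0.5,"dz":-50,"ax":0,"ay":0,"az":-4},{"grip":0.5,"dx":30,"dy":0.5,"dz":-80,"ax":0,"ay":0,"az":-12},{"grip":0.5,"dx":60,"dy":0.5,"dz":-80,"ax":0,"ay":0,"az":-20},{"grip":0.5,"dx":60,"dy":0.5,"dz":-80,"ax":0,"ay":0,"az":-28},{"grip":0.5,"dx":60,"dy":0.5,"dz":-80,"ax":0,"ay":0,"az":-36},{"grip":0.5,"dx":60,"dy":0.5,"dz":-80,"ax":0,"ay":0,"az":-43},{"grip":0.5,"dx":60,"dy":0.5,"dz":-80,"ax":0,"ay":0,"az":-43}]' 8
python3 - <<'E'
from h import *
c=calibration('wrist');a=camera('wrist')[:,:,::-1];cv2.imwrite('pics/w10.png',a);np.savez('pics/w10.npz',**c)
feel(1)
E
```

```text
t: 17.7
ee_pos: [0.4793, 0.0527, 0.1011]
eef_rot: [[0.646, -0.764, -0.002], [-0.764, -0.646, -0.001], [-0.0, 0.002, -1.0]]
wrist_force: [-3.6, -3.1, 5.2]
width: 0.227
t 17.9 TCPf [-85.17  94.21 101.07] rad 50.47 ang 137.94 Frad -0.76 Ftan 4.14 std [0.32 0.5  0.62] toolxang -42.9 w 0.231
t: 18.9
ee_pos: [0.5178, 0.0072, 0.1807]
eef_rot: [[0.993, -0.118, -0.001], [-0.118, -0.993, 0.0], [-0.001, -0.0, -1.0]]
wrist_force: [-0.5, 0.8, 0.2]
width: 0.5
t 19.0 TCPf [-41.42  53.63 180.81] rad 8.9 ang -49.52 Frad 1.04 Ftan 1.16 std [0. 0. 0.] toolxang -0.1 w 0.502
```

View pics/w10.png

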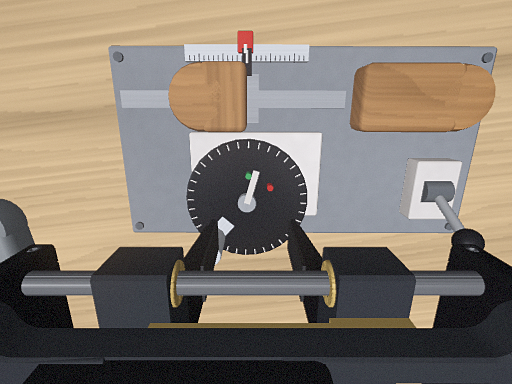

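Run:
```python
import cv2
a=cv2.imread('pics/w10.png')
cv2.imwrite('pics/w10a.png',cv2.resize(a[25:90,200:300],None,fx=8,fy=8,interpolation=cv2.INTER_CUBIC))
```

```text
(no output)
```

View pics/w10a.png

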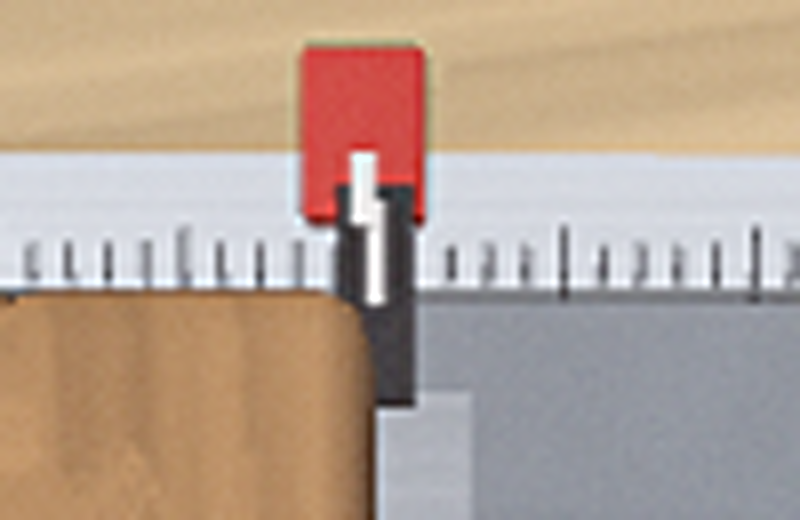

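Run:
```python
from h import *
c=dict(np.load('pics/w10.npz')); a=cv2.imread('pics/w10.png').astype(float).min(2)
B=lambda x,y:[200+(x+.5)/8-.5,25+(y+.5)/8-.5]
# subpixel white centroid on rows
for r0,r1,n in((44,48,'mark'),(52,62,'ptr')):
    for r in range(r0,r1):
        row=a[r,240:252]; w=np.clip(row-110,0,None); x=(w*np.arange(240,252)).sum()/w.sum()
        print(n,r,x.round(2),row.astype(int),fr(onz('wrist',[(x,r)],.035 if n=='mark' else .034,c)).round(2))
```

```text
mark 44 244.99 [ 70  71  62 109 230 232 227  97  67  72  71  69] [[105.44  61.95  35.  ]]
mark 45 244.97 [ 72  76  60 104 229 231 218  93  66  69  73  60] [[104.53  61.98  35.  ]]
mark 46 244.96 [ 71  73  64 107 230 230 217  94  64  74  71  70] [[103.62  61.99  35.  ]]
mark 47 244.95 [ 73  76  62 100 235 234 216  93  65  68  68  71] [[102.71  62.02  35.  ]]
ptr 52 245.39 [ 25  37  51 105 254 246 240 217  88  49  63  50] [[98.3  61.63 34.  ]]
ptr 53 245.04 [141 144  67  51  87 120 209 212  89  56  58 103] [[97.38 61.99 34.  ]]
ptr 54 243.51 [221 239 105  52  46  95 246 217  88  54  56  95] [[96.45 63.57 34.  ]]
ptr 55 243.71 [223 207  85  59  52  97 248 221  86  54  52  89] [[95.52 63.38 34.  ]]
ptr 56 243.94 [225 165  68  52  50  97 248 218  92  51  54  91] [[94.58 63.15 34.  ]]
ptr 57 243.93 [224 167  72  54  54  96 246 218  86  53  54  93] [[93.65 63.17 34.  ]]
ptr 58 243.95 [224 165  62  60  53  98 246 219  92  54  56  90] [[92.71 63.16 34.  ]]
ptr 59 243.95 [224 164  71  56  53  97 247 218  87  50  52  94] [[91.78 63.16 34.  ]]
ptr 60 243.86 [233 164  69  60  49 100 245 218  89  50  58  98] [[90.84 63.26 34.  ]]
ptr 61 245.57 [127 137  61  65  55 101 252 220  92  62  57  64] [[89.89 61.5  34.  ]]
```

Run:
```python
from h import *
to(wo([-85.2,94.2,180.8]),RY(-43))
```

```text
shift mm [-43.8 -40.5   0. ] turn [0.000e+00 3.000e-02 4.291e+01]
```

```bash
python3 -m handwheel '[{"grip":0.5,"dx":-30,"dy":-28,"dz":0,"ax":0,"ay":0,"az":8.5},{"grip":0.5,"dx":-43.8,"dy":-40.5,"dz":0,"ax":0,"ay":0,"az":17},{"grip":0.5,"dx":-43.8,"dy":-40.5,"dz":0,"ax":0,"ay":0,"az":25.5},{"grip":0.5,"dx":-43.8,"dy":-40.5,"dz":0,"ax":0,"ay":0,"az":34},{"grip":0.5,"dx":-43.8,"dy":-40.5,"dz":20,"ax":0,"ay":0,"az":43},{"grip":0.5,"dx":-43.8,"dy":-40.5,"dz":50,"ax":0,"ay":0,"az":43},{"grip":0.6,"dx":-43.8,"dy":-40.5,"dz":72,"ax":0,"ay":0,"az":43},{"grip":0.68,"dx":-43.8,"dy":-40.5,"dz":79.5,"ax":0,"ay":0,"az":43},{"grip":0.7,"dx":-43.8,"dy":-40.5,"dz":79.5,"ax":0,"ay":0,"az":43}]' 8
python3 - <<'E'
from h import *
feel(2,(-47.7,60.4));cv2.imwrite('pics/w11.png',camera('wrist')[:,:,::-1])
E
```

```text
t: 19.9
ee_pos: [0.4784, 0.0525, 0.1005]
eef_rot: [[0.645, -0.764, -0.003], [-0.764, -0.645, 0.0], [-0.002, 0.002, -1.0]]
wrist_force: [-0.2, 1.2, -0.4]
width: 0.325
t 20.0 TCPf [-84.32  94.11 102.75] rad 49.77 ang 137.37 Frad 0.04 Ftan 0.32 std [0.29 0.53 0.46] toolxang -43.0 w 0.307
```

View pics/w11.png

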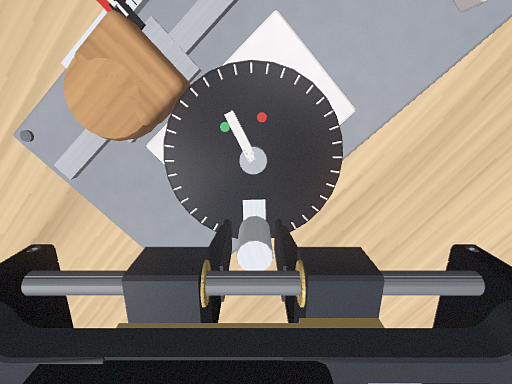

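```bash
python3 -m handwheel '[{"grip":0.74,"dx":0,"dy":0.3,"dz":0,"ax":0,"ay":0,"az":0},{"grip":0.78,"dx":0,"dy":0.5,"dz":0,"ax":0,"ay":0,"az":0},{"grip":0.82,"dx":0,"dy":0.5,"dz":0,"ax":0,"ay":0,"az":0},{"grip":0.86,"dx":0,"dy":0.5,"dz":0,"ax":0,"ay":0,"az":0}]' 8
python3 - <<'E'
from h import *
feel(4,(-47.7,60.4)); arc([-4,-8,-12],(-47.7,60.4),49.7)
E
```

```text
t: 20.45
ee_pos: [0.4794, 0.0519, 0.1026]
eef_rot: [[0.646, -0.764, 0.001], [-0.764, -0.646, -0.0], [0.001, -0.001, -1.0]]
wrist_force: [-1.2, -0.7, 4.0]
width: 0.231
t 20.65 TCPf [-84.97  93.56 102.39] rad 49.88 ang 138.34 Frad 0.72 Ftan 2.01 std [0.39 0.49 0.14] toolxang -43.0 w 0.23
-4 [ 0.1  -3.48]
-8 [ 0.45 -6.94]
-12 [  1.04 -10.36]
r0 49.88 ang 138.34
```

```bash
python3 -m handwheel '[{"grip":0.86,"dx":-0.1,"dy":-2,"dz":0,"ax":0,"ay":0,"az":2},{"grip":0.86,"dx":0,"dy":-4,"dz":0,"ax":0,"ay":0,"az":4},{"grip":0.86,"dx":0.1,"dy":-5.5,"dz":0,"ax":0,"ay":0,"az":6},{"grip":0.86,"dx":0.2,"dy":-6.6,"dz":0,"ax":0,"ay":0,"az":7.5},{"grip":0.86,"dx":0.2,"dy":-6.6,"dz":0,"ax":0,"ay":0,"az":7.5}]' 8
python3 - <<'E'
from h import *
feel(4,(-47.7,60.4))
E
```

```text
t: 21.15
ee_pos: [0.4838, 0.0558, 0.1022]
eef_rot: [[0.54, -0.842, -0.001], [-0.842, -0.54, -0.001], [0.0, 0.002, -1.0]]
wrist_force: [-3.5, -1.8, 6.9]
width: 0.227
t 21.35 TCPf [-81.    97.8  102.18] rad 50.08 ang 131.68 Frad -0.33 Ftan 4.96 std [0.5  0.47 0.26] toolxang -50.4 w 0.227
```

```bash
python3 -m handwheel '[{"grip":0.7,"dx":0,"dy":0.5,"dz":0,"ax":0,"ay":0,"az":0},{"grip":0.55,"dx":0,"dy":0.5,"dz":0,"ax":0,"ay":0,"az":0},{"grip":0.5,"dx":0,"dy":0.5,"dz":0,"ax":0,"ay":0,"az":0},{"grip":0.5,"dx":10,"dy":0.5,"dz":-50,"ax":0,"ay":0,"az":-4},{"grip":0.5,"dx":30,"dy":0.5,"dz":-80,"ax":0,"ay":0,"az":-12},{"grip":0.5,"dx":60,"dy":0.5,"dz":-80,"ax":0,"ay":0,"az":-20},{"grip":0.5,"dx":60,"dy":0.5,"dz":-80,"ax":0,"ay":0,"az":-28},{"grip":0.5,"dx":60,"dy":0.5,"dz":-80,"ax":0,"ay":0,"az":-36},{"grip":0.5,"dx":60,"dy":0.5,"dz":-80,"ax":0,"ay":0,"az":-44},{"grip":0.5,"dx":60,"dy":0.5,"dz":-80,"ax":0,"ay":0,"az":-50.4},{"grip":0.5,"dx":60,"dy":0.5,"dz":-80,"ax":0,"ay":0,"az":-50.4}]' 8
python3 - <<'E'
from h import *
c=calibration('wrist');a=camera('wrist')[:,:,::-1];cv2.imwrite('pics/w12.png',a);np.savez('pics/w12.npz',**c)
cv2.imwrite('pics/w12a.png',cv2.resize(a[20:240,180:320],None,fx=3.6,fy=2.7,interpolation=cv2.INTER_CUBIC))
feel(1)
E
```

```text
t: 22.45
ee_pos: [0.516, 0.0056, 0.1812]
eef_rot: [[0.993, -0.12, -0.001], [-0.12, -0.993, 0.0], [-0.001, -0.0, -1.0]]
wrist_force: [0.6, -0.0, -0.2]
width: 0.499
t 22.55 TCPf [-43.07  51.83 181.34] rad 9.51 ang -64.27 Frad 0.45 Ftan -0.03 std [0. 0. 0.] toolxang -0.2 w 0.499
```

View pics/w12.png

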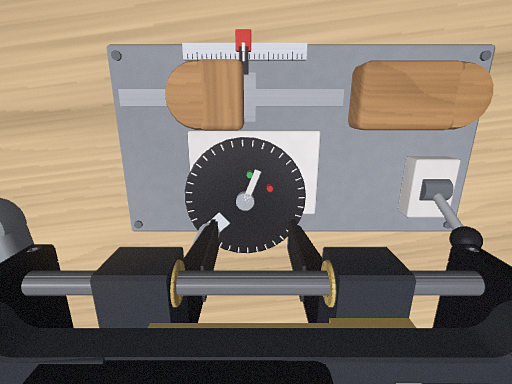

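View pics/w12a.png

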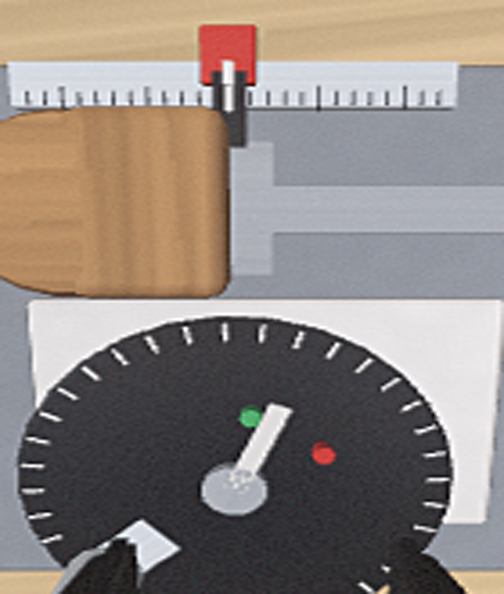

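Run:
```python
from h import *
a=cv2.imread('pics/w12.png').astype(float).min(2)
for r in (42,43,44,45,52,53,54,55,56,57): print(r,a[r,236:252].astype(int))
a=cv2.imread('pics/w12.png')
cv2.imwrite('pics/w12b.png',cv2.resize(a[25:80,200:290],None,fx=8,fy=8,interpolation=cv2.INTER_CUBIC))
```

```text
42 [ 74  71  75  73  72 116 165 169 121  64  63  75  65  73  44 141]
43 [ 82  69  77  68  67 110 230 231 221  98  67  68  73  65  39 176]
44 [ 78  72  71  75  58 104 230 232 217  95  60  73  68  68  39 169]
45 [ 71  71  70  73  66 103 233 232 215  92  67  72  71  66  38 176]
52 [222 230 207  88  54  49 157 246 181  69  61  52 152 233 224 220]
53 [217 223 203  88  54  47 158 249 177  74  55  50 152 193 220 214]
54 [216 224 200  86  54  52 160 246 177  74  60  51 159 101 219 217]
55 [221 226 203  85  53  47 157 247 180  71  54  50 157  91 222 218]
56 [219 225 199  84  54  45 157 247 181  71  54  52 161  94 221 216]
57 [217 221 195  84  52  46 157 248 179  73  54  52 155  90 216 213]
```

View pics/w12b.png

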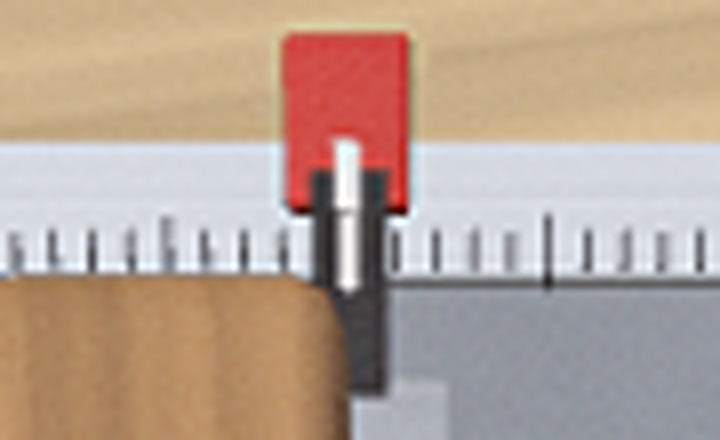

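```bash
python3 -m handwheel '[{"grip":0.8,"dx":-20,"dy":45,"dz":0,"ax":0,"ay":0,"az":0},{"grip":1,"dx":-40,"dy":90,"dz":0,"ax":0,"ay":0,"az":0},{"grip":1,"dx":-60,"dy":135,"dz":0,"ax":0,"ay":0,"az":0},{"grip":1,"dx":-75,"dy":180,"dz":0,"ax":0,"ay":0,"az":0},{"grip":1,"dx":-82,"dy":206,"dz":0,"ax":0,"ay":0,"az":0},{"grip":1,"dx":-82,"dy":206,"dz":40,"ax":0,"ay":0,"az":0},{"grip":1,"dx":-82,"dy":206,"dz":82,"ax":0,"ay":0,"az":0},{"grip":1,"dx":-82,"dy":206,"dz":82,"ax":0,"ay":0,"az":0}]' 8
python3 - <<'E'
from h import *
feel(1);cv2.imwrite('pics/w13.png',camera('wrist')[:,:,::-1])
E
```

```text
t: 23.35
ee_pos: [0.4056, -0.187, 0.0938]
eef_rot: [[0.992, -0.123, -0.01], [-0.122, -0.992, 0.006], [-0.011, -0.005, -1.0]]
wrist_force: [-1.1, -0.0, -0.1]
width: 0.002
t 23.4 TCPf [-127.5  -153.21   97.04] rad 228.21 ang -110.6 Frad -0.03 Ftan -0.46 std [0. 0. 0.] toolxang -0.1 w 0.007
```

View pics/w13.png

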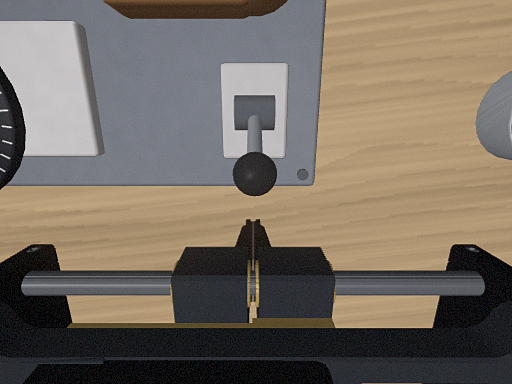

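```bash
python3 -m handwheel '[{"grip":1,"dx":10,"dy":0.5,"dz":0,"ax":0,"ay":0,"az":0},{"grip":1,"dx":20,"dy":1,"dz":0,"ax":0,"ay":0,"az":0},{"grip":1,"dx":26,"dy":1,"dz":0,"ax":0,"ay":0,"az":0},{"grip":1,"dx":32,"dy":1,"dz":-1,"ax":0,"ay":0,"az":0},{"grip":1,"dx":39,"dy":1,"dz":-3,"ax":0,"ay":0,"az":0},{"grip":1,"dx":46,"dy":1,"dz":-5,"ax":0,"ay":0,"az":0},{"grip":1,"dx":53,"dy":1,"dz":-7,"ax":0,"ay":0,"az":0},{"grip":1,"dx":60,"dy":1,"dz":-7,"ax":0,"ay":0,"az":0},{"grip":1,"dx":67,"dy":1,"dz":-6,"ax":0,"ay":0,"az":0},{"grip":1,"dx":74,"dy":1,"dz":-4,"ax":0,"ay":0,"az":0},{"grip":1,"dx":81,"dy":1,"dz":-2,"ax":0,"ay":0,"az":0},{"grip":1,"dx":87,"dy":1,"dz":-1,"ax":0,"ay":0,"az":0},{"grip":1,"dx":91,"dy":1,"dz":0,"ax":0,"ay":0,"az":0},{"grip":1,"dx":93,"dy":1,"dz":0,"ax":0,"ay":0,"az":0}]' 8
python3 - <<'E'
from h import *
feel(2);cv2.imwrite('pics/w14.png',camera('wrist')[:,:,::-1])
E
```

```text
t: 24.85
ee_pos: [0.4969, -0.2006, 0.0996]
eef_rot: [[0.993, -0.119, -0.017], [-0.119, -0.993, 0.003], [-0.017, -0.001, -1.0]]
wrist_force: [-27.9, 3.5, 21.1]
width: 0.003
t 24.95 TCPf [ -37.55 -155.2    99.66] rad 215.81 ang -87.44 Frad -1.54 Ftan -23.55 std [0.8  0.84 0.2 ] toolxang 0.0 w 0.004
```

View pics/w14.png

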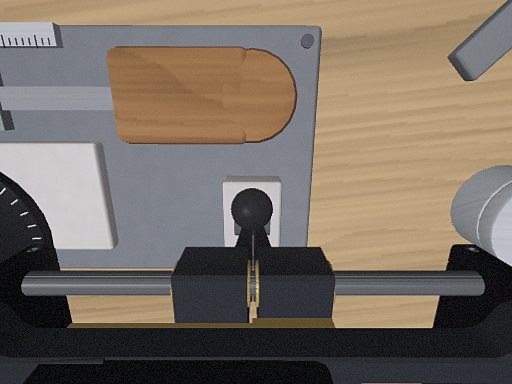

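```bash
python3 -m handwheel '[{"grip":1,"dx":-10,"dy":0,"dz":0,"ax":0,"ay":0,"az":0},{"grip":1,"dx":-30,"dy":0,"dz":0,"ax":0,"ay":0,"az":0},{"grip":1,"dx":-40,"dy":0,"dz":-40,"ax":0,"ay":0,"az":0},{"grip":1,"dx":-40,"dy":0,"dz":-85,"ax":0,"ay":0,"az":0},{"grip":1,"dx":-40,"dy":-45,"dz":-90,"ax":0,"ay":0,"az":0},{"grip":1,"dx":-30,"dy":-90,"dz":-90,"ax":0,"ay":0,"az":0},{"grip":1,"dx":-20,"dy":-135,"dz":-90,"ax":0,"ay":0,"az":0},{"grip":1,"dx":-15,"dy":-180,"dz":-90,"ax":0,"ay":0,"az":0},{"grip":1,"dx":-15,"dy":-206,"dz":-90,"ax":0,"ay":0,"az":0},{"grip":1,"dx":-15,"dy":-206,"dz":-90,"ax":0,"ay":0,"az":0},{"grip":1,"dx":-15,"dy":-206,"dz":-90,"ax":0,"ay":0,"az":0}]' 8
python3 - <<'E'
from h import *
feel(1);a=camera('wrist')[:,:,::-1];cv2.imwrite('pics/w15.png',a)
cv2.imwrite('pics/w15b.png',cv2.resize(a[20:80,195:295],None,fx=8,fy=8,interpolation=cv2.INTER_CUBIC))
E
```

```text
t: 26.1
ee_pos: [0.5121, 0.0052, 0.1895]
eef_rot: [[0.993, -0.119, 0.0], [-0.119, -0.993, -0.0], [0.0, 0.0, -1.0]]
wrist_force: [0.2, 0.8, 0.5]
width: 0.003
t 26.15 TCPf [-46.87  50.27 189.49] rad 10.14 ang -88.15 Frad 0.49 Ftan -0.32 std [0. 0. 0.] toolxang -0.1 w 0.008
```

View pics/w15.png

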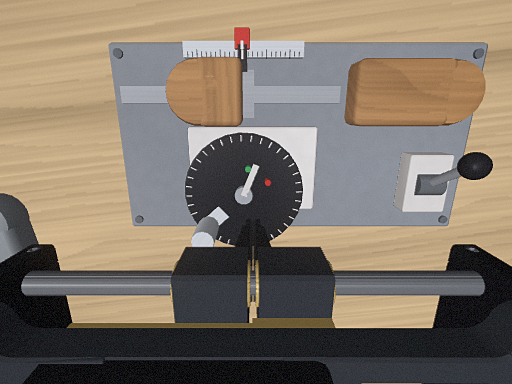

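View pics/w15b.png

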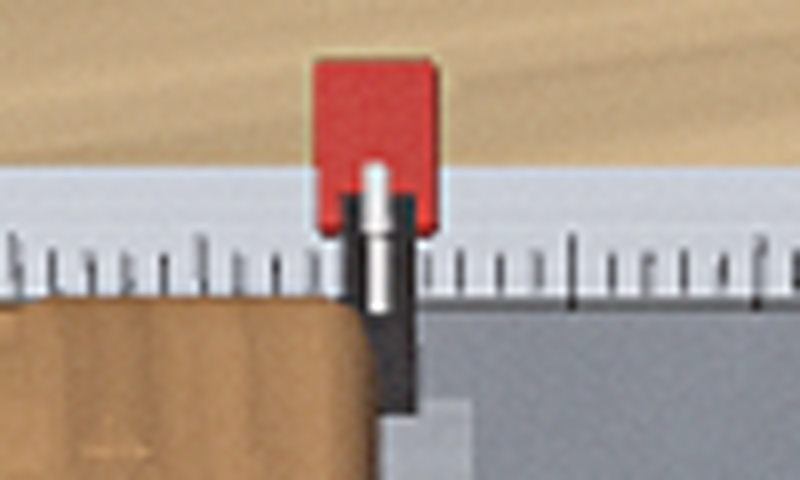

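Run:
```python
from h import *
print(fr(onz('wrist',[(475,165)],.103)))
cv2.imwrite('pics/top9.png',camera('top')[:,:,::-1])
close_job()
```

```text
[[ -13.29077775 -155.29131587  103.        ]]
the job is handed in; nothing more can be done
```

View pics/top9.png

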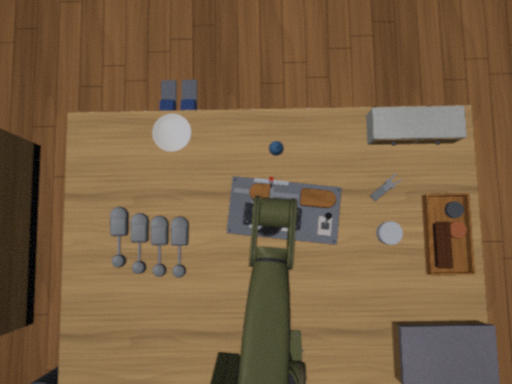

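The stretcher is wound back, set on the mark and locked, and the job was handed in at about 26 s of the 72 s allowed; no verdict is reported.

- **Wind-back:** I wound the knob anticlockwise until the wrist camera showed the pointer about 7.5 mm short of the mark.
- **Wind-out:** I wound clockwise only, in two strokes with a regrip. After letting go, the pointer stood about 0.2 mm short of the mark with the gear arm on the green stud.
- **Knob load:** The side forces I read between strokes reached about 1.25 N, or roughly 0.8 mm of slot travel. Forces during the strokes were not sampled.
- **Lock:** I pushed the lever to its stop with the closed fingers. They met about 28 N there, more than the lever needs, but under the 40 N and 120 N limits.

**Last checks:** By camera, the ball stood at x = -13 mm in the frame, against -11 mm nominal. The pointer line was still on the mark line and the gear arm still on the green stud. The last top view shows the bystanders where they were at the start, and the arm stands clear of everything.

**Disagreement:** The wrist camera placed the plate's corners 3 to 4 mm inside their nominal positions. The pointer and mark were therefore compared only with each other, within the same picture.

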